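# Put the air hammer away on the swing-out hook

## Task

Put the air hammer away. First swing the hook that lies folded along the grey panel fully out; then draw the hammer off the arm of its bench post by pushing its bail outward against the sprung keeper until the keeper gives way, and hang the hammer by its bail on the swung-out hook. Leave it hanging still and upright with the hook still fully out, and do not push the other things on the bench about.

Things in the scene. Friction and masses are not known exactly. Their poses are not given: they have to be found in the camera images.
- panel: Perforated grey sheet-steel panel, fixed to the bench by two feet; 180 wide (y), 226 high, 3 thick. Its origin is on the bench under the middle of the sheet; its -x axis points out of its front, roughly to the robot. The feet reach 55 mm in front of the sheet and 45 mm behind it and are 5 mm thick. It never moves during the task.
- swing_hook (a joint): The hook's vertical hinge on the panel's front: 0 = folded flat along the panel's top edge (hook points along the panel's +y), 1.571 = fully out at its stop (hook points along the panel's -x, square to the panel). Stiff hinge (0.04 Nm): stays where it is left. Seen from above it opens anticlockwise.
- hook_hinge (a point): On the hinge axis of the hook, at the height of the hook arm's centre line (235 mm above the bench); it lies 20 mm in front of the panel sheet and 36 mm to the panel's -y side. The point's y axis points along the hook arm, away from the hinge, z up. Two fixed knuckles of 18 mm diameter hold the hinge pin here, the upper one reaching 17 mm above the arm's centre line.
- hook_tip (a point): Centre of the 14 mm ball on the upturned tip of the hook. The hook is a round 10 mm bar: a level arm 85 mm long from the hinge, then a stem rising to this ball, 18 mm above the arm's centre line; the ball's top is 20 mm above the arm's top. Folded, the ball stands above and 20 mm in front of the panel's top edge, so it can be pinched from above.
- hook_seat (a point): Point on top of the hook's arm, 45 mm from the hinge, where the bail's crossbar should lie. y axis along the arm away from the hinge, z up. To pass the hook's tip, the crossbar's underside must be 3 to 13 mm above the top of the ball (higher, and the hammer's cylinder meets the hook's arm from below).
- post: Fixed steel bench post: a 25 mm round post on a base plate 130x90x12 mm that reaches 90 mm in front of the post. Origin on the bench under the post. A flat support arm (8 wide, 34 high on edge, top edge 245 mm above the bench) points along the post's -x, roughly to the robot, and ends at the keeper 85 mm from the post's axis. The post's top is 10 mm above the arm's top edge. It never moves.
- post_seat (a point): Point on the top edge of the post's arm, 52 mm out from the post's axis, where the bail hangs at first (within 5 mm). Its -x points outward. Here the bail can rise only 12 mm before the cylinder meets the arm from below, so it cannot be lifted over the shut keeper: raise it about 5 mm and draw it level, 75 mm or more outward, past the end of the keeper.
- keeper (a joint): Sprung keeper at the end of the post's support arm: 0 = standing up, shut (a finger reaching 20 mm above the arm's top edge, pivot 8 mm below that edge); opens outward and down to 1.57 when something on the arm is pushed outward against it (about 5 to 8 N), and springs shut again. It cannot fold inward.
- keeper_tip (a point): Centre of the 8 mm thick round end of the keeper finger, 24 mm above its pivot when shut.
- air_hammer: Pneumatic carving hammer, aluminium cylinder 38 mm in diameter, hanging nose down by a steel bail, 0.35 to 0.7 kg, 181 mm from nose to the top of the bail. Origin at its nose (lowest point), z axis up along it; the small brass air nipple sticks out along its -x, 39 mm from the axis, 74 mm above the nose. The cylinder ends 125 mm above the nose.
- bail (a point): Middle of the bail's top crossbar (10 mm round bar along the hammer's y), 176 mm above the nose. Two flat legs, 16 mm deep (x) and 6 thick, 46 mm apart over their outer faces, join it to the cylinder: grip them across these faces (along y), 15 to 25 mm below the crossbar. The window is 34 mm wide and 46 mm high, from the cylinder's top to the crossbar's underside.
- sanding_block: Bystander: cork sanding block, 60x100x28 mm, on the bench.
- wax_tin: Bystander: round tin, 70 mm in diameter, 32 mm high.
- chip_disc: Bystander: flat stone chip, 28x40x8 mm, lying on the bench.
- spray_bottle: Bystander: spray bottle, 63x80x185 mm, standing.
Not all that is in view belongs to the job. Leave any red look-alike of the air_hammer alone.

How it is judged:
By the outcome, as a careful person would: the job done as asked, in the order asked, and still so for the second after the job is handed in, with the robot touching nothing.
It also fails if it takes over 61 s, if anything falls off the work surface, if the arm or the gripper's body presses on something with over 40 N, if the wrist force passes 120 N, or if a joint passes its speed limit or range.

## Robot

A 6-joint arm with a two-finger parallel gripper is mounted at the origin on the work surface; the furniture and walls round the work are solid. World frame = base frame: x ahead of the robot, y to its left, z up, the work surface at z = 0. Lengths are in m, angles in rad, forces in N, time in s.
With the tool pointing down it reaches from about 0.3 to 0.825 m from the base axis. Payload 5.4 kg.
Tool frame: the origin (TCP) lies at the very end of the fingers, on their centre line; the grasp point (between the pads) lies 19 mm behind it; z points along the fingers, y is the line along which they close (so a half turn about z gives the same grasp; the last joint's range is limited). The gripper opens to 92 mm and grips with 3 to 60 N. Pads are 20 mm wide; open, the fingers measure 128 mm over their backs; the gripper's body (75 mm by 189 mm) begins 69 mm behind the grasp point.
Start: joints at [1.086, 0.158, 1.597, -0, 1.386, -0.21], TCP at [0.156, 0.553, 0.191] pointing down, gripper open.
Joint ranges: [-2.91, 2.91], [-0.94, 2.29], [0.18, 2.7], [-1.29, 4.43], [0.17, 2.64], [-3, 3]. Speed limits (rad/s): [2.57, 2.57, 3.14, 3.14, 3.14, 3.14].

## Interface

Orientations are given as a rotation vector (axis times angle).
In Python, from workcell import bot gives the robot as it stands. Calls block until the motion is done:
- bot.goto(position, orientation): joint-space move of the TCP to a pose.
- bot.line_to(position, rot=None, max_speed=0.15): straight line of the TCP; rot=None keeps the orientation; max_speed is the mean speed in m/s.
- bot.set_joints(angles): joint-space move.
- bot.set_gripper(opening, newtons=None): opening from 0.0 (shut) to 1.0 (fully open); newtons is the grip in N (None keeps the last); returns when the fingers have stopped.
- bot.hold(seconds).
- bot.inverse_kinematics(position, orientation): joint angles nearest the present ones, or None.
- bot.read_camera(name): name is "scene" or "side" or "wrist"; returns a dict with "pixels" (400x640x3 uint8, blue, green, red), "fx", "fy", "cx", "cy" (pixels), "R" (3x3) and "t" (3): a world point X has camera coordinates R X + t. Camera axes: x right, y down, z forward; pixel columns grow to the right and rows downward; lengths in m; the calibration is good to about 2 mm. The wrist camera is an equidistant fisheye: a pixel r from the principal point sees the ray r / f radians off the axis. A picture is of the moment at which its call begins. There is no depth.
A pose or a line that the arm cannot do raises bot.MotionError and nothing moves.
- bot.job_done(): hands the job in; it is judged then, once.
Readings, each from a call of its own:
- bot.current_clock(): time.
- bot.current_joints(): joint angles.
- bot.current_joint_vel(): joint speeds.
- bot.current_effort(): joint torques, N m.
- bot.current_ee_pos(): TCP position.
- bot.current_tool_rot(): TCP orientation.
- bot.current_contact_force(): force on the tool from outside, world axes, zero at the start.
- bot.current_ft_torque(): the same for the moment, N m.
- bot.current_opening(): opening from 0.0 (shut) to 1.0 (fully open).
- bot.current_grip_force(): force on a finger pad.
Only numpy, scipy, OpenCV 4.12 (cv2) and the standard library are available. Lean on these libraries where they do the work, as an engineer would, in place of code of your own. Each camera call takes 0.05 s, during which the arm holds its last target. There are 200 camera calls.

## Working session

There is one attempt and no reset: what is moved stays moved. The work goes in short steps, each a Python script; the robot and the scene stay as the last script left them, time stands still between calls to the robot, and variables do not carry over. Pictures are saved under pics/ and viewed, at most 10 in all, crops included, and the job is handed in when it is done.

```bash
ls; mkdir -p pics
python3 - <<'E'
from workcell import bot
import cv2,numpy as np,pickle
d={}
for n in ["scene","side","wrist"]:
    c=bot.read_camera(n); d[n]=c; cv2.imwrite(f"pics/{n}0.png",c["pixels"])
    print(n,c["fx"],c["cx"],c["cy"],(-np.array(c["R"]).T@c["t"]).round(3),np.round(c["R"],3).tolist())
pickle.dump(d,open("cam0.pkl","wb"))
print(bot.current_clock(),bot.current_tool_rot())
E
```

```text
pics
scene 484.1557928042833 313.2403237210935 202.86725358906227 [-0.266 -1.122  0.793] [[0.809, -0.587, -0.024], [-0.27, -0.336, -0.902], [0.522, 0.737, -0.431]]
side 391.1902322003498 321.23301257979244 207.04963543005542 [0.514 0.579 0.715] [[-0.998, 0.056, 0.009], [0.029, 0.627, -0.778], [-0.049, -0.777, -0.628]]
wrist 309.70691628693146 323.5328458244618 197.7813393325536 [0.091 0.572 0.385] [[0.272, 0.962, -0.002], [0.934, -0.263, 0.243], [0.233, -0.068, -0.97]]
0.15 [-4.30205588e-01 -3.11154669e+00  2.16084542e-03]
```

View pics/scene0.png

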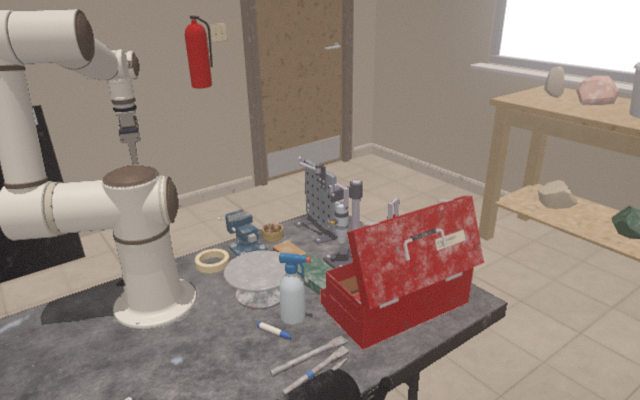

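View pics/side0.png

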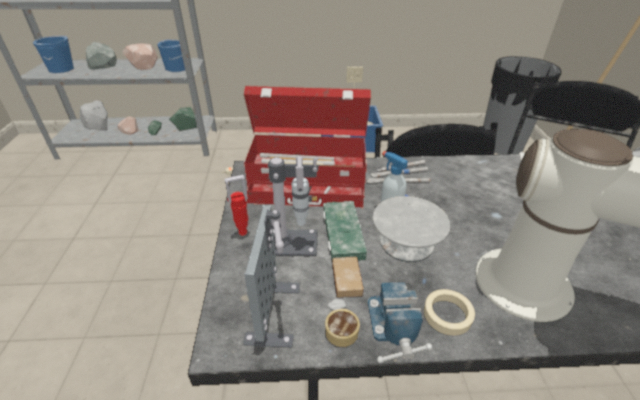

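Side view: the panel is edge-on at (262,275) and the post at (278,200). There are two candidates for the hammer: the silver one on the post arm at (301,195), and the red one at (240,213), which is the look-alike. I choose the silver one and check it in a close crop.

Run:
```python
import cv2
s=cv2.imread("pics/side0.png")[135:355,225:345]; a=cv2.imread("pics/scene0.png")[145:275,290:410]
a=cv2.resize(a,None,fx=3.3,fy=3.3,interpolation=cv2.INTER_CUBIC); s=cv2.resize(s,None,fx=2.7,fy=2.7,interpolation=cv2.INTER_CUBIC)
h=600;c=lambda i:cv2.copyMakeBorder(i,0,h-i.shape[0],0,0,cv2.BORDER_CONSTANT)
o=cv2.hconcat([c(s),c(a)]);print(o.shape);cv2.imwrite("pics/crop0.png",o)
```

```text
(600, 720, 3)
```

View pics/crop0.png

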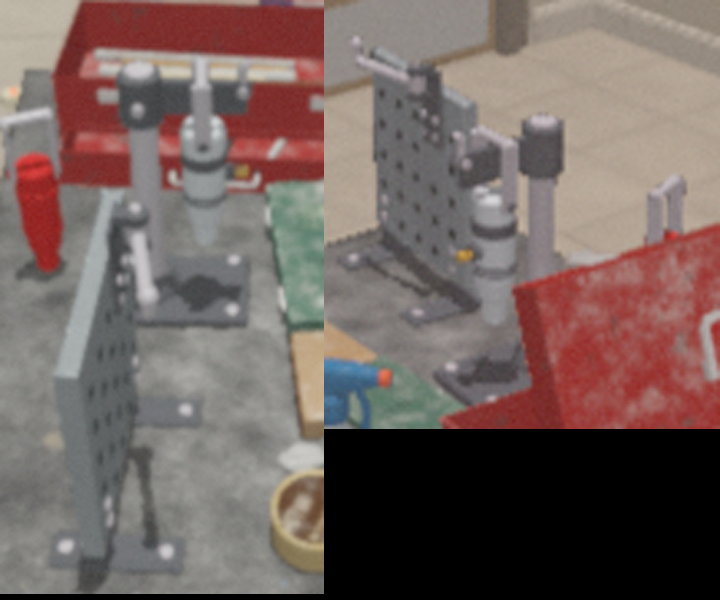

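```bash
cat > h.py <<'E'
import numpy as np,cv2,pickle
from scipy.spatial.transform import Rotation as Ro
def ray(c,uv,fish=False):
    R=np.array(c["R"]);t=np.array(c["t"]).ravel();x=(uv[0]-c["cx"])/c["fx"];y=(uv[1]-c["cy"])/c["fy"]
    if fish:
        r=np.hypot(x,y)+1e-12; d=np.array([x/r*np.sin(r),y/r*np.sin(r),np.cos(r)])
    else: d=np.array([x,y,1.])
    return -R.T@t, R.T@(d/np.linalg.norm(d))
def onz(c,uv,z,fish=False):
    o,d=ray(c,uv,fish); return (o+d*(z-o[2])/d[2])
def tri(*rs):
    A=sum(np.eye(3)-np.outer(d,d) for o,d in rs); b=sum((np.eye(3)-np.outer(d,d))@o for o,d in rs)
    return np.linalg.solve(A,b)
def proj(c,X,fish=False):
    p=np.array(c["R"])@X+np.array(c["t"]).ravel()
    if fish:
        th=np.arctan2(np.hypot(p[0],p[1]),p[2]);k=th/np.hypot(p[0],p[1])
        return np.array([c["cx"]+c["fx"]*k*p[0],c["cy"]+c["fy"]*k*p[1]])
    return np.array([c["cx"]+c["fx"]*p[0]/p[2],c["cy"]+c["fy"]*p[1]/p[2]])
def down(yaw):  # tool z down, tool y axis at angle yaw in world xy
    y=np.array([np.cos(yaw),np.sin(yaw),0]);z=np.array([0,0,-1.]);x=np.cross(y,z)
    return Ro.from_matrix(np.stack([x,y,z],1)).as_rotvec()
E
python3 - <<'E'
from h import *
d=pickle.load(open("cam0.pkl","rb"));S,A=d["side"],d["scene"]
s=lambda x,y:(225+x/2.7-.3,135+y/2.7-.3); a=lambda x,y:(290+(x-324)/3.3-.35,145+y/3.3-.35)
for n,p,q,z in [("posttop",(139,68),(541,119),.255),("ball",(148,298),(357,42),.253),("hingetop",(130,212),(425,68),.252),("bail",(201,60),(494,137),.25)]:
    P=tri(ray(S,s(*p)),ray(A,a(*q)));print(n,P.round(3),onz(S,s(*p),z).round(3),onz(A,a(*q),z).round(3))
for p in [(148,262),(245,262),(246,322),(138,322)]: print("base corner",onz(S,s(*p),.012).round(3))
for p in [(93,195),(66,376)]: print("panel top",onz(S,s(*p),.226).round(3))
print("hammer nose",onz(S,s(207,240),.06).round(3),onz(A,a(494,322),.06).round(3))
E
```

```text
posttop [ 0.566 -0.158  0.255] [ 0.567 -0.159  0.255] [ 0.564 -0.159  0.255]
ball [0.553 0.105 0.253] [0.553 0.106 0.253] [0.553 0.105 0.253]
hingetop [0.569 0.015 0.248] [0.568 0.021 0.252] [0.564 0.008 0.252]
bail [ 0.514 -0.163  0.256] [ 0.517 -0.177  0.25 ] [ 0.516 -0.155  0.25 ]
base corner [ 0.575 -0.191  0.012]
base corner [ 0.48  -0.187  0.012]
base corner [ 0.483 -0.105  0.012]
base corner [ 0.582 -0.11   0.012]
panel top [ 0.599 -0.032  0.226]
panel top [0.603 0.143 0.226]
hammer nose [ 0.517 -0.167  0.06 ] [ 0.526 -0.143  0.06 ]
```

Run:
```python
from workcell import bot
from h import *
d=pickle.load(open("cam0.pkl","rb"));S,A=d["side"],d["scene"]
print("lid",tri(ray(S,(370,92)),ray(A,(357,240))).round(3),tri(ray(S,(248,90)),ray(A,(470,202))).round(3))
j=bot.current_joints();q0=np.array(j)
for yaw in [np.pi/2,-np.pi/2,0,np.pi]:
    for P in [(.44,-.04,.40),(.553,.105,.243),(.514,-.16,.211),(.42,.017,.24),(.521,.017,.24)]:
        q=bot.inverse_kinematics(P,down(yaw)); print(round(yaw,2),P,None if q is None else np.round(q,2))
bot.goto((.44,-.04,.40),down(0)) if bot.inverse_kinematics((.44,-.04,.40),down(0)) is not None else print("no")
c=bot.read_camera("wrist");pickle.dump(c,open("w1.pkl","wb"));cv2.imwrite("pics/w1.png",c["pixels"])
print(bot.current_clock(),bot.current_ee_pos(),bot.current_joints())
```

```text
lid [ 0.317 -0.455  0.283] [ 0.653 -0.481  0.282]
1.57 (0.44, -0.04, 0.4) [-0.37 -0.24  1.58  0.    1.8  -1.94]
1.57 (0.553, 0.105, 0.243) [-0.03  0.1   1.56  0.    1.48 -1.6 ]
1.57 (0.514, -0.16, 0.211) [-0.53  0.05  1.68  0.    1.42 -2.1 ]
1.57 (0.42, 0.017, 0.24) [-0.25 -0.29  1.93  0.    1.51 -1.82]
1.57 (0.521, 0.017, 0.24) [-0.2  -0.01  1.68  0.    1.47 -1.77]
-1.57 (0.44, -0.04, 0.4) [-0.37 -0.24  1.58 -0.    1.8   1.21]
-1.57 (0.553, 0.105, 0.243) [-0.03  0.1   1.56 -0.    1.48  1.54]
-1.57 (0.514, -0.16, 0.211) [-0.53  0.05  1.68 -0.    1.42  1.04]
-1.57 (0.42, 0.017, 0.24) [-0.25 -0.29  1.93 -0.    1.51  1.32]
-1.57 (0.521, 0.017, 0.24) [-0.2  -0.01  1.68 -0.    1.47  1.37]
0 (0.44, -0.04, 0.4) [-0.37 -0.24  1.58 -0.    1.8  -0.37]
0 (0.553, 0.105, 0.243) [-0.03  0.1   1.56 -0.    1.48 -0.03]
0 (0.514, -0.16, 0.211) [-0.53  0.05  1.68 -0.    1.42 -0.53]
0 (0.42, 0.017, 0.24) [-0.25 -0.29  1.93 -0.    1.51 -0.25]
0 (0.521, 0.017, 0.24) [-0.2  -0.01  1.68 -0.    1.47 -0.2 ]
3.14 (0.44, -0.04, 0.4) [-0.37 -0.24  1.58  0.    1.8   2.78]
3.14 (0.553, 0.105, 0.243) None
3.14 (0.514, -0.16, 0.211) [-0.53  0.05  1.68  0.    1.42  2.62]
3.14 (0.42, 0.017, 0.24) [-0.25 -0.29  1.93  0.    1.51  2.89]
3.14 (0.521, 0.017, 0.24) [-0.2  -0.01  1.68  0.    1.47  2.94]
2.65 [ 0.44005894 -0.03942642  0.39976985] [-3.64306504e-01 -2.37876289e-01  1.57784554e+00  1.62720788e-04
  1.80207475e+00 -3.65469107e-01]
```

View pics/w1.png

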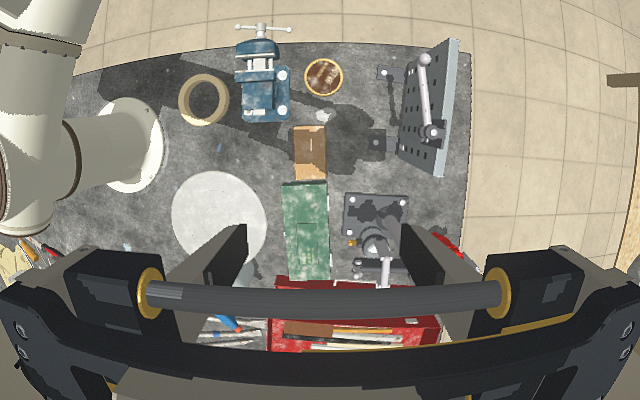

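Wrist view: the ball is at (425,60), the hinge knuckle at (433,131) and the panel's top edge runs from (456,41) to (441,175). The post base's upper edge runs from (345,193) to (407,193), with the bail's top near (386,270).

Run:
```python
from h import *
c=pickle.load(open("w1.pkl","rb"));d=pickle.load(open("cam0.pkl","rb"));S,A=d["side"],d["scene"]
f=lambda u,z:onz(c,u,z,True).round(4)
b=f((425,60),.253);h=f((433,131),.252)
print("ball",b,"hinge",h,np.linalg.norm(b-h),np.degrees(np.arctan2(*(b-h)[[1,0]])))
s=lambda x,y:(225+x/2.7-.3,135+y/2.7-.3); a=lambda x,y:(290+(x-324)/3.3-.35,145+y/3.3-.35)
print("ball3",tri(ray(S,s(148,298)),ray(A,a(357,42)),ray(c,(425,60),True)))
for u in [(456,41),(441,175)]: print("panel",f(u,.226))
for u in [(345,193),(407,193)]: print("base",f(u,.012))
print("bail",f((386,270),.255))
g=cv2.resize(c["pixels"][175:310,320:480],None,fx=3.5,fy=3.5,interpolation=cv2.INTER_CUBIC)
k=cv2.resize(c["pixels"][30:190,370:480],None,fx=2,fy=2,interpolation=cv2.INTER_CUBIC)
g=cv2.hconcat([g,cv2.copyMakeBorder(k,0,g.shape[0]-k.shape[0],0,0,cv2.BORDER_CONSTANT)]);cv2.imwrite("pics/w1c.png",g);print(g.shape)
```

```text
ball [0.5551 0.1035 0.253 ] hinge [0.566  0.0219 0.252 ] 0.08233085691282459 97.60844071449095
ball3 [0.5539849  0.10444228 0.25261857]
panel [0.607  0.1396 0.226 ]
panel [ 0.5896 -0.0336  0.226 ]
base [ 0.4823 -0.1077  0.012 ]
base [ 0.606  -0.1073  0.012 ]
bail [ 0.5185 -0.1486  0.255 ]
(472, 780, 3)
```

View pics/w1c.png

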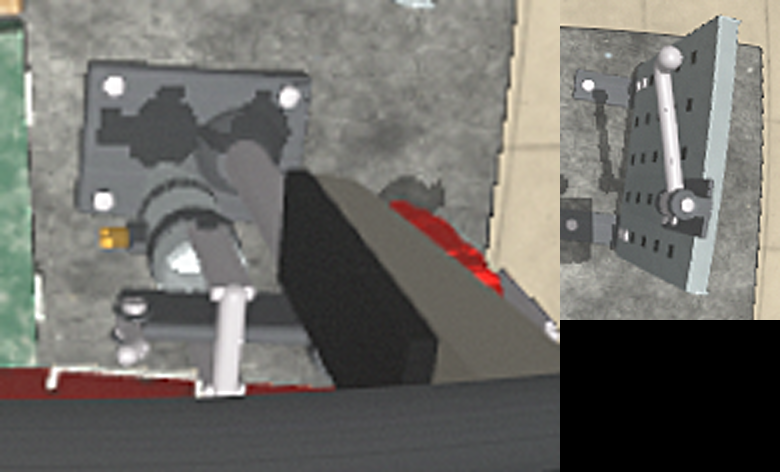

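Run:
```python
from workcell import bot
from h import *
H=np.array([.5656,.0197]);th0=np.radians(97.5)
pt=lambda th,z:(H[0]+.085*np.cos(th),H[1]+.085*np.sin(th),z)
bot.set_gripper(.5,15)
bot.goto(pt(th0,.30),down(th0-np.pi/2)); bot.line_to(pt(th0,.244))
F=lambda:np.round(bot.current_contact_force(),1)
print(F(),bot.current_clock());bot.set_gripper(0.,12);print("open",bot.current_opening(),bot.current_grip_force(),F())
def log(th): print(round(np.degrees(th),1),F(),np.round(bot.current_ee_pos(),4),round(bot.current_clock(),2))
for deg in [105,115,125,135,145,155,163,168,171]:
    th=np.radians(deg);bot.line_to(pt(th,.244),rot=down(th-np.pi/2),max_speed=.1);log(th)
    if np.linalg.norm(F())>12: break
c=bot.read_camera("wrist");pickle.dump(c,open("w2.pkl","wb"));cv2.imwrite("pics/w2.png",c["pixels"])
```

```text
[-0.5  0.1  1.1] 4.8333
open 0.006079056855161207 0.0 [-0.2  0.9  0. ]
105.0 [ 0.  -0.2 -0.1] [0.5437 0.1018 0.2441] 5.89
115.0 [ 0.2 -0.3  0.5] [0.5301 0.0968 0.2442] 6.22
125.0 [ 0.2 -0.1  0.1] [0.5174 0.0894 0.2441] 6.54
135.0 [ 0.3 -0.7 -0.1] [0.506  0.08   0.2441] 6.87
145.0 [ 0.6  0.1 -0.1] [0.4965 0.0687 0.2441] 7.19
155.0 [-0.5 -0.  -0.6] [0.489  0.056  0.2441] 7.52
163.0 [ 0.1 -0.4 -0.3] [0.4846 0.045  0.244 ] 7.81
168.0 [ 0.7 -0.3  0.3] [0.4827 0.0378 0.244 ] 8.06
171.0 [ 0.6 -0.6  0.2] [0.4818 0.0334 0.244 ] 8.31
```

Missed the ball: the gripper closed fully. I'll look at this wrist picture.

View pics/w2.png

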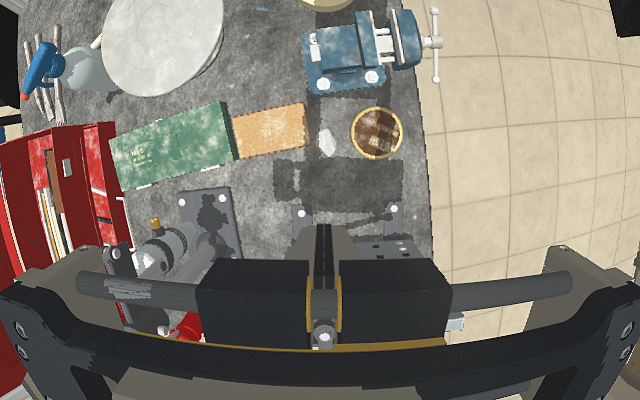

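The hook can't be seen past the fingers, though the knuckle is at (325,338). I'll check from the side and scene cameras.

Run:
```python
from workcell import bot
from h import *
d={n:bot.read_camera(n) for n in ["scene","side"]};pickle.dump(d,open("cam1.pkl","wb"))
s=cv2.resize(d["side"]["pixels"][175:355,225:345],None,fx=3.3,fy=3.3,interpolation=cv2.INTER_CUBIC);a=cv2.resize(d["scene"]["pixels"][145:275,290:410],None,fx=3.3,fy=3.3,interpolation=cv2.INTER_CUBIC)
c=lambda i:cv2.copyMakeBorder(i,0,600-i.shape[0],0,0,cv2.BORDER_CONSTANT)
cv2.imwrite("pics/crop1.png",cv2.hconcat([c(s),c(a)]))
```

```text
(no output)
```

View pics/crop1.png

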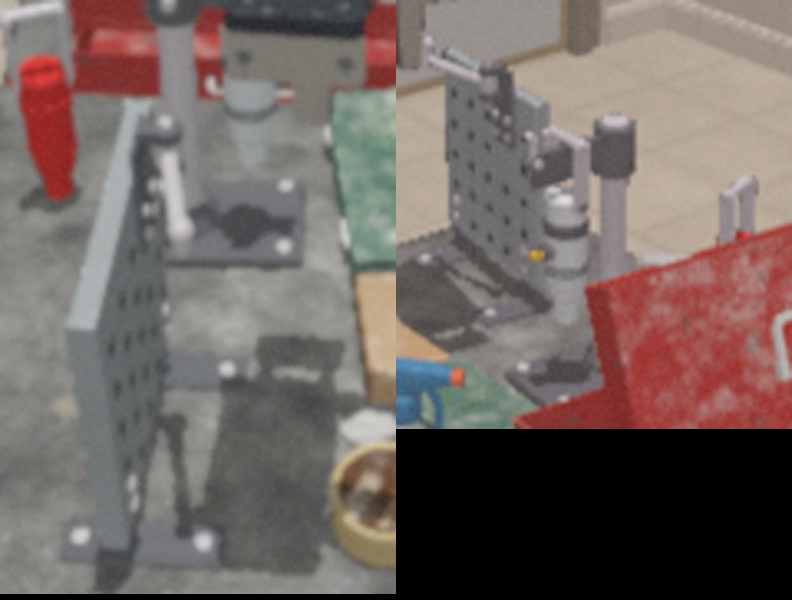

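Run:
```python
from workcell import bot
from h import *
d=pickle.load(open("cam1.pkl","rb"))
p=bot.current_ee_pos();print(p,bot.current_joints())
for n in d: print(n,proj(d[n],np.array(p)), proj(d[n],np.array(p)+[0,0,.15]), proj(d[n],np.array([0,0,0.])))
c=bot.read_camera("wrist");R=np.array(c["R"]);print("wristcam",-R.T@c["t"],proj(c,np.array(p),True))
a=d["scene"]["pixels"][0:300,150:450];s=d["side"]["pixels"][50:350,200:500]
cv2.imwrite("pics/full1.png",cv2.resize(cv2.hconcat([a,s]),None,fx=1.33,fy=1.33))
```

```text
[0.48170401 0.03331069 0.24398145] [-1.82021515e-01 -1.18047895e-01  1.77391912e+00  1.67116855e-04
  1.48577698e+00 -1.59390648e+00]
scene [293.65537425 171.60989873] [291.53225784 123.80055114] [156.05340193 301.49701514]
side [319.80877238 219.62900481] [320.40259317 148.63322129] [522.18317347 282.61127551]
wristcam [0.4154436  0.04445812 0.43851332] [322.88970521 224.6607753 ]
```

View pics/full1.png

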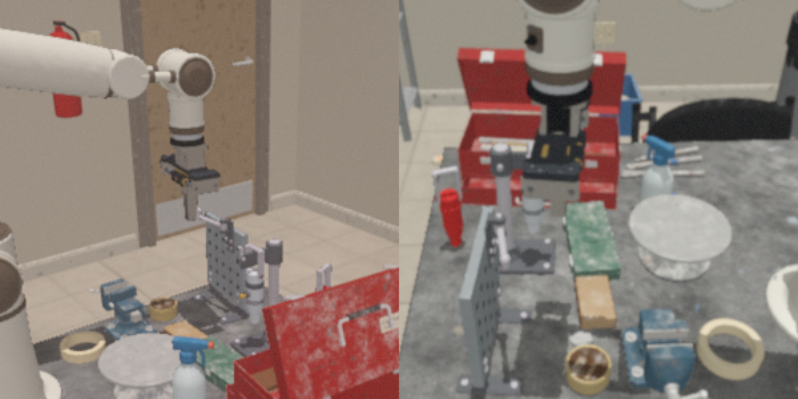

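Those pictures show the hook unmoved, with its ball still at side (280,244). The fingertip in the scene view, at (294,164), looks higher than the projected TCP at (294,172). I'll measure the tip by differencing against the first pictures.

Run:
```python
from h import *
a=pickle.load(open("cam0.pkl","rb"));b=pickle.load(open("cam1.pkl","rb"))
for n,(u0,u1,v0,v1) in {"scene":(278,312,145,190),"side":(296,345,185,240)}.items():
    D=np.abs(a[n]["pixels"].astype(int)-b[n]["pixels"].astype(int)).max(2)>30
    print(n,u0,u1)
    for v in range(v0,v1,2): print(v,"".join("#" if x else "." for x in D[v,u0:u1]))
```

```text
scene 278 312
145 .........#.............##.........
147 ...........#.......#..............
149 ..........####.....#..............
151 ..........####.#...##.............
153 ..........####.##..##.............
155 ...........####...................
157 ...........###....................
159 ...........###...#................
161 ...........####..#................
163 ...........####..#................
165 .............##.###...............
167 ..................................
169 ..................................
171 ..................................
173 ..................................
175 ..................................
177 ..................................
179 ..................................
181 ..................................
183 ..................................
185 ..................................
187 ..................................
189 ..................................
side 296 345
185 ########################################.........
187 #......####...##########################.........
189 #...#...###....########################..........
191 ####...###
[... 635 characters left out ...]
15 .................................................
217 .................................................
219 .................................................
221 .................................................
223 .................................................
225 .................................................
227 .................................................
229 .................................................
231 .................................................
233 .................................................
235 .................................................
237 .................................................
239 .................................................
```

Run:
```python
from workcell import bot
from h import *
H=np.array([.5656,.0197]);th0=np.radians(97.5)
pt=lambda th,z:(H[0]+.085*np.cos(th),H[1]+.085*np.sin(th),z)
F=lambda:np.round(bot.current_contact_force(),1)
bot.line_to(pt(np.radians(171),.285));bot.set_gripper(.33,12)
bot.goto(pt(th0,.285),down(th0-np.pi/2)); bot.line_to(pt(th0,.245))
for z in [.238,.232,.228]:
    bot.line_to(pt(th0,z),max_speed=.04);print(z,F(),np.round(bot.current_ee_pos(),4))
    if np.linalg.norm(F())>6: break
d={n:bot.read_camera(n) for n in ["scene","side","wrist"]};pickle.dump(d,open("cam2.pkl","wb"))
bot.set_gripper(0.,12);print("open",bot.current_opening(),bot.current_grip_force(),F(),bot.current_clock())
d={n:bot.read_camera(n) for n in ["scene","side","wrist"]};pickle.dump(d,open("cam3.pkl","wb"))
a=cv2.resize(d["scene"]["pixels"][110:240,260:380],None,fx=3.3,fy=3.3,interpolation=cv2.INTER_CUBIC)
s=cv2.resize(d["side"]["pixels"][175:305,225:345],None,fx=3.3,fy=3.3,interpolation=cv2.INTER_CUBIC)
cv2.imwrite("pics/c3.png",cv2.hconcat([a,s]))
```

```text
0.238 [-0.3  1.1 -0.8] [0.5546 0.104  0.2383]
0.232 [ 0.6 -0.9  0.7] [0.5542 0.104  0.2316]
0.228 [ 0.2 -1.1  0.4] [0.5543 0.104  0.2276]
open 0.13563314768654033 12.000097632408142 [-0.8  0.4  1.7] 12.675
```

Run:
```python
from workcell import bot
from h import *
H=np.array([.5656,.0197])
pt=lambda th,z:(H[0]+.085*np.cos(th),H[1]+.085*np.sin(th),z)
F=lambda:np.round(bot.current_contact_force(),1)
for deg in [105,120,135,150,162,168,171,173,175,177,179]:
    th=np.radians(deg);bot.line_to(pt(th,.228),rot=down(th-np.pi/2),max_speed=.1);bot.hold(.1)
    f=F();t=np.array([-np.sin(th),np.cos(th)])@f[:2]
    print(deg,f,"tang",t.round(1),round(bot.current_opening(),3),round(bot.current_clock(),2))
    if t<-6 or bot.current_opening()<.1: break
d={n:bot.read_camera(n) for n in ["scene","side","wrist"]};pickle.dump(d,open("cam4.pkl","wb"))
```

```text
105 [-1.2  0.5  0.2] tang 1.0 0.133 13.21
120 [-2.3  2.1  1.8] tang 0.9 0.139 13.72
135 [-4.2  3.6  3. ] tang 0.4 0.138 14.22
150 [-6.3  2.7  3.2] tang 0.8 0.134 14.73
162 [-5.6  1.4  3.9] tang 0.4 0.135 15.19
168 [-5.2  1.9  3.6] tang -0.8 0.137 15.55
171 [-5.8  0.4  3.8] tang 0.5 0.135 15.9
173 [-5.1  0.7  3.8] tang -0.1 0.138 16.25
175 [-4.4  9.   4.6] tang -8.6 0.133 16.6
```

Run:
```python
from workcell import bot
from h import *
c=pickle.load(open("w1.pkl","rb"))
e=[onz(c,u,.255,True) for u in [(387.1,259.5),(385.1,286.4)]];print("crossbar",e,np.hypot(*(e[0]-e[1])[:2]))
B=[(345.7,192.7),(408,196.4),(342.9,235)];B=[onz(c,u,.012,True) for u in B];print("base",np.round(B,4), np.degrees(np.arctan2(*(B[1]-B[0])[[1,0]])),np.degrees(np.arctan2(*(B[0]-B[2])[[1,0]])))
bot.set_gripper(.33,12);p=np.array(bot.current_ee_pos())
bot.line_to(tuple(p+[0,0,.06]))
bot.goto((.50,-.160,.31),down(np.pi/2))
bot.set_gripper(.85,12)
d={n:bot.read_camera(n) for n in ["scene","side","wrist"]};pickle.dump(d,open("cam5.pkl","wb"))
print(bot.current_clock(),bot.current_ee_pos())
w=d["wrist"]["pixels"][150:400,180:470]
w=cv2.resize(w,None,fx=1.6,fy=1.6,interpolation=cv2.INTER_CUBIC)
s=cv2.resize(d["side"]["pixels"][180:347,225:335],None,fx=2.4,fy=2.4,interpolation=cv2.INTER_CUBIC)[:400]
print(w.shape,s.shape);o=cv2.hconcat([w,s[:400]]);cv2.imwrite("pics/c5.png",o);print(o.shape)
```

```text
crossbar [array([ 0.51879137, -0.1340508 ,  0.255     ]), array([ 0.5193681 , -0.17243849,  0.255     ])] 0.038392018137141645
base [[ 0.4837 -0.1071  0.012 ]
 [ 0.6085 -0.1142  0.012 ]
 [ 0.4799 -0.1944  0.012 ]] -3.2855885344587854 87.48925709265956
19.5083 [ 0.49999846 -0.16003242  0.31001334]
(400, 464, 3) (400, 264, 3)
(400, 728, 3)
```

View pics/c5.png

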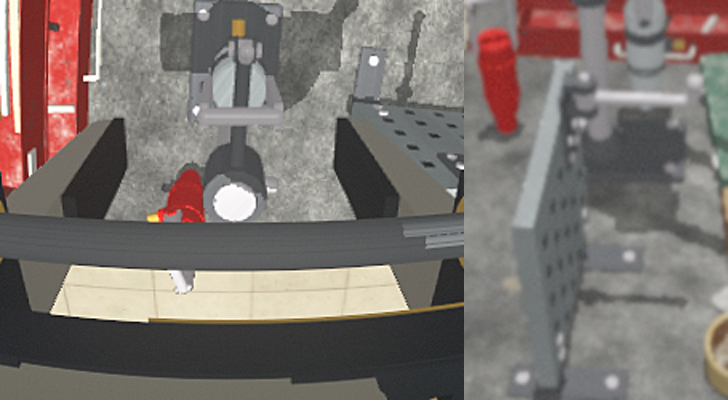

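The picture shows the hook square out in the side view. In the wrist view the crossbar runs from (301,221) to (356,221), with the post top at (327,277), the keeper tip at (334,178) and the bail between the open fingers.

Run:
```python
from h import *
d=pickle.load(open("cam5.pkl","rb"));c=d["wrist"]
f=lambda x,y,z:onz(c,(180+x/1.6-.2,150+y/1.6-.2),z,True).round(4)
l,r=f(193,114,.253),f(282,113,.253);print("cross",l,r,(l+r)/2,np.degrees(np.arctan2(*(l-r)[[1,0]])))
p=f(236,203,.255);k=f(246,45,.262);print("post",p,"keeper",k,np.degrees(np.arctan2(*(p-k)[[1,0]])))
# ball now, by eye in side crop at (694,99)
S=d["side"];u=(225+(694-464)/2.4-.3,180+99/2.4-.3);print("ball",onz(S,u,.253))
print("predicted ball px",proj(S,np.array([.5656+.085*np.cos(np.radians(174.3)),.0197+.085*np.sin(np.radians(174.3)),.253])),u)
```

```text
cross [ 0.5165 -0.1796  0.253 ] [ 0.5159 -0.1319  0.253 ] [ 0.5162  -0.15575  0.253  ] -89.27933637748242
post [ 0.5693 -0.1564  0.255 ] keeper [ 0.4774 -0.1518  0.262 ] -2.8655147333003423
ball [0.4812103  0.04745298 0.253     ]
predicted ball px [320.06146439 214.06422663] (320.53333333333336, 220.95)
```

Run:
```python
from h import *
d0=pickle.load(open("cam0.pkl","rb"))
for nm in ["cam4","cam5"]:
  d=pickle.load(open(nm+".pkl","rb"))
  for n in ["scene","side"]:
    c=d[n];P=lambda a,z=.253,r=.085:proj(c,np.array([.5656+r*np.cos(np.radians(a)),.0197+r*np.sin(np.radians(a)),z])).round(1)
    print(nm,n,"hinge",P(0,.252,0),"174",P(174.3),"162",P(162),"folded97",P(97.5))
    if nm=="cam5":
      u,v=P(168).astype(int); D=c["pixels"].astype(int).max(2)
      E=np.abs(c["pixels"].astype(int)-d0[n]["pixels"].astype(int)).max(2)
      x0=u-16;x1=u+12 if n=="scene" else u+14
      print("cols",x0,x1)
      for y in range(v-14,v+16): print(y," ".join("%3d"%D[y,x] for x in range(x0,x1)))
```

```text
cam4 scene hinge [318.4 164.1] 174 [294.3 169.4] 162 [292.1 167.4] folded97 [300.1 157.4]
cam4 side hinge [274.1 212.9] 174 [320.1 214.1] 162 [318.5 220.5] folded97 [278.8 244.3]
cam5 scene hinge [318.4 164.1] 174 [294.3 169.4] 162 [292.1 167.4] folded97 [300.1 157.4]
cols 277 305
154 150 144 146 145 149 145 146 147 144 143 147 148 146 147 146 146 145 145 147 146 146 143 145 145 144 146 146 146
155 143 146 146 144 147 148 149 149 146 144 146 144 143 147 145 149 147 144 148 142 148 149 143 145 143 147 146 149
156 148 149 148 147 147 143 146 148 147 147 146 144 146 145 145 146 143 144 144 145 145 143 145 146 143 145 148 146
157 149 144 148 143 146 149 148 148 146 145 147 145 147 147 146 143 146 149 146 146 146 144 146 148 147 145 144 144
158 146 147 146 147 144 146 146 147 145 147 144 148 148 147 147 146 147 146 143 145 148 145 146 147 146 145 147 143
159 144 146 148 150 146 144 144 148 144 145 144 148 146 145 145 146 145 149 146 144 145 145 143 146 146 150 146 141
160 148 144 147 147 145 146 146 145 145 145 145 145 146 144 148 146 148 151 145 147 144 146 148 146 144 146 138 112
161 14
[... 5783 characters left out ...]
 139 144 141 140 140 143 141 139 139 140 141 137 124 102 130 159 158 152 155 155
228  88  87  87  87  86  85  87  93 116 134 143 143 139 137 135 141 138 136 135 136 138 136 124 105 127 161 163 158 155 153
229  84  84  83  83  83  83  92 104 124 140 149 139 132 129 131 133 137 136 134 136 137 136 123  99 112 150 163 157 153 149
230  79  80  80  82  79  82  99 124 136 152 160 136 124 125 127 131 132 132 137 138 134 134 125  98 105 136 159 158 150 143
231  77  78  76  80  81  84 107 129 141 153 154 134 122 120 122 129 131 131 136 134 129 129 124 106  98 132 160 160 148 144
232  76  78  76  78  79  80 101 122 132 136 131 124 119 111 116 130 134 130 130 131 126 125 121 107  98 123 156 156 149 144
```

Ball at scene (293,169) and side (320.7,213) matches the fully-out prediction, so the hook is out. What I picked at row 221 was the hook's arm, not the ball. Now I'll grip the bail and draw it off.

Run:
```python
from workcell import bot
from h import *
F=lambda s:print(s,np.round(bot.current_contact_force(),1),np.round(bot.current_ee_pos(),4),round(bot.current_opening(),3),round(bot.current_clock(),2))
x,y=.516,-.156;yw=np.radians(87.5)
bot.goto((x,y,.30),down(yw));bot.line_to((x,y,.23));bot.line_to((x,y,.203),max_speed=.06);F("down")
if np.linalg.norm(bot.current_contact_force())<8:
    bot.set_gripper(0.,40);F("grip")
    if .4<bot.current_opening()<.6:
        bot.line_to((x,y,.208),max_speed=.05);F("lift")
        u=np.array([-.9985,.052])
        for s in [.02,.04,.06,.08,.095]:
            bot.line_to((x+u[0]*s,y+u[1]*s,.208),max_speed=.08);F(s)
            if np.linalg.norm(bot.current_contact_force())>35: break
d={n:bot.read_camera(n) for n in ["scene","side","wrist"]};pickle.dump(d,open("cam6.pkl","wb"))
```

```text
down [ 0.4  0.8 -0.1] [ 0.5159 -0.156   0.2028] 0.847 20.98
grip [0.4 2.1 0.9] [ 0.5161 -0.1558  0.2032] 0.499 21.56
lift [-0.7 -0.6 -6.1] [ 0.5156 -0.156   0.2074] 0.499 21.81
0.02 [-0.3 -1.4 -5.3] [ 0.4959 -0.155   0.2078] 0.5 22.21
0.04 [4.1 1.1 2.5] [ 0.4779 -0.1545  0.2101] 0.501 22.61
0.06 [-0.   0.5 -5.4] [ 0.4552 -0.1526  0.2069] 0.503 23.01
0.08 [-0.3  0.6 -5.3] [ 0.4361 -0.1518  0.2076] 0.498 23.41
0.095 [ 0.9  0.  -5. ] [ 0.4214 -0.1511  0.208 ] 0.496 23.74
```

Run:
```python
from workcell import bot
from h import *
F=lambda s:print(s,np.round(bot.current_contact_force(),1),np.round(bot.current_ee_pos(),4),round(bot.current_opening(),3),round(bot.current_clock(),2))
bot.line_to((.4212,-.151,.226));bot.line_to((.4213,.0341,.226),rot=down(np.radians(84.3)),max_speed=.12);bot.hold(.3);F("pre")
d={n:bot.read_camera(n) for n in ["scene","side","wrist"]};pickle.dump(d,open("cam7.pkl","wb"))
a=d["scene"]["pixels"][130:220,240:340];s=d["side"]["pixels"][170:260,260:370]
o=cv2.resize(cv2.hconcat([a,s]),None,fx=3.7,fy=3.7,interpolation=cv2.INTER_CUBIC);cv2.imwrite("pics/c7.png",o);print(o.shape)
for n in ["scene","side"]:
    for z in [.05+.05*0+.045,.268,.278]: print(n,z,proj(d[n],np.array([.4213,.0341,z])).round(1))
```

```text
pre [-0.1 -1.1 -5.7] [0.4213 0.0339 0.226 ] 0.498 26.15
(333, 777, 3)
scene 0.095 [279.4 220.5]
scene 0.268 [276.3 168.8]
scene 0.278 [276.1 165.7]
side 0.095 [348.3 273.1]
side 0.268 [353.2 208.8]
side 0.278 [353.6 204.5]
```

View pics/c7.png

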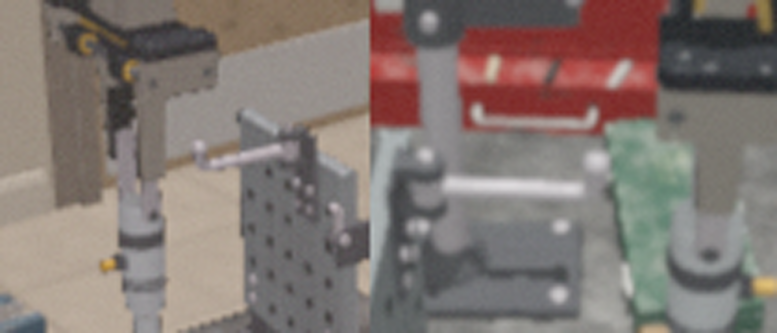

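Scene crop: the hammer hangs upright in the grip with its nipple at (269,201.6), and the hook stands out ahead of it with its ball at (294,171). I'll check the held height from the nipple before entering.

Run:
```python
from h import *
d=pickle.load(open("cam7.pkl","rb"));d5=pickle.load(open("cam5.pkl","rb"))
# nipple: gold colour centroid; compare with same measure before grasp is not needed: z expected .171
for n,(x0,x1,y0,y1) in {"scene":(255,290,185,215),"side":(355,385,235,262)}.items():
    h=cv2.cvtColor(d[n]["pixels"],cv2.COLOR_BGR2HSV)[y0:y1,x0:x1]
    m=(h[...,0]>12)&(h[...,0]<32)&(h[...,1]>130);v,u=np.nonzero(m);print(n,m.sum(),u.mean()+x0,v.mean()+y0,u.min()+x0,u.max()+x0)
    d[n]["uv"]=(u.mean()+x0,v.mean()+y0)
print(tri(*[ray(d[n],d[n]["uv"]) for n in["scene","side"]]))
print([proj(d[n],np.array([.4213-.033,.0341+.003,.171])).round(1) for n in["scene","side"]])
```

```text
scene 6 268.5 201.33333333333334 267 270<stdin>:6: RuntimeWarning: Mean of empty slice.
  ret = ret.dtype.type(ret / rcount)
Traceback (most recent call last):
ValueError: zero-size array to reduction operation minimum which has no identity
```

Run:
```python
from h import *
d=pickle.load(open("cam7.pkl","rb"))
print([proj(d[n],np.array([.4213-.033,.0341+.003,.171])).round(1) for n in["scene","side"]])
print(tri(ray(d["scene"],(268.7,201.4)),ray(d["side"],(366.8,247.2))))
```

```text
[array([268.3, 201. ]), array([367.2, 247.6])]
[0.38867164 0.03527099 0.17034469]
```

Run:
```python
from workcell import bot
from h import *
f=lambda:np.array(bot.current_contact_force())
F=lambda s:print(s,np.round(f(),1),np.round(bot.current_ee_pos(),4),round(bot.current_opening(),3),round(bot.current_clock(),2))
H=np.array([.5656,.0197]);t=np.radians(174.3);P=lambda r,z:(H[0]+r*np.cos(t),H[1]+r*np.sin(t),z)
b=f();ok=True
for r in [.115,.10,.09,.08,.07,.06,.045]:
    bot.line_to(P(r,.226),max_speed=.08);F(r)
    if np.linalg.norm(f()-b)>6: ok=False;break
if ok:
    for z in [.212,.205,.202,.200,.1985,.197,.1955,.194]:
        bot.line_to(P(.045,z),max_speed=.05);F(z)
        if f()[2]>-1: break
d={n:bot.read_camera(n) for n in ["scene","side","wrist"]};pickle.dump(d,open("cam8.pkl","wb"))
```

```text
0.115 [-0.2  0.2 -4.6] [0.4509 0.0312 0.2258] 0.502 26.82
0.1 [-0.7 -0.  -5. ] [0.4658 0.0297 0.226 ] 0.499 27.17
0.09 [-1.   0.6 -4.9] [0.4758 0.0287 0.226 ] 0.499 27.44
0.08 [-0.7 -0.3 -5. ] [0.4858 0.0277 0.226 ] 0.501 27.72
0.07 [-0.1 -0.  -4.5] [0.4958 0.0266 0.226 ] 0.5 27.99
0.06 [-0.5 -0.2 -4.5] [0.5058 0.0257 0.2259] 0.499 28.27
0.045 [ 0.1  0.7 -5.6] [0.5206 0.0242 0.2259] 0.5 28.61
0.212 [-0.2  0.4 -4.9] [0.5203 0.0242 0.2114] 0.495 29.04
0.205 [ 1.2 -0.4 -5.1] [0.5205 0.0242 0.2045] 0.497 29.33
0.202 [ 0.7  0.5 -5.2] [0.5207 0.0242 0.2018] 0.504 29.58
0.2 [ 0.   0.5 -5.7] [0.5207 0.0242 0.1999] 0.499 29.83
0.1985 [ 0.1 -0.1 -4.7] [0.5208 0.0242 0.1984] 0.497 30.08
0.197 [-1.6 -0.4  1.5] [0.5211 0.0241 0.1979] 0.502 30.33
```

Run:
```python
from workcell import bot
from h import *
F=lambda s:print(s,np.round(bot.current_contact_force(),1),round(bot.current_opening(),3),round(bot.current_clock(),2))
bot.set_gripper(.6);F("rel");bot.set_gripper(.85);F("open")
p=np.array(bot.current_ee_pos());bot.line_to(tuple(p+[0,0,.14]),max_speed=.1);F("up")
bot.line_to((.38,.03,.36));bot.hold(2)
d={n:bot.read_camera(n) for n in ["scene","side"]};bot.hold(.6);e={n:bot.read_camera(n) for n in ["scene","side"]}
pickle.dump(d,open("cam9.pkl","wb"));F("")
nose=np.array([.5208,.0242,.245-.176])
for n in d:
    D=np.abs(d[n]["pixels"].astype(int)-e[n]["pixels"].astype(int)).max(2)
    print(n,"ball pred",proj(d[n],np.array([.481,.0281,.253])).round(1),"nipple pred",proj(d[n],nose+[-.033,.003,.074]).round(1),"nose",proj(d[n],nose+[0,0,.01]).round(1),"crossbar",proj(d[n],nose+[0,0,.18]).round(1),"moving px",(D>25).sum())
h=cv2.cvtColor(d["scene"]["pixels"],cv2.COLOR_BGR2HSV)
for n in d:
    u,v=proj(d[n],nose+[-.033,.003,.074]).astype(int);h=cv2.cvtColor(d[n]["pixels"],cv2.COLOR_BGR2HSV)[v-15:v+15,u-15:u+15].astype(int)
    m=(h[...,0]>10)&(h[...,0]<32)&(h[...,1]>110);y,x=np.nonzero(m);print(n,m.sum(),(x.mean()+u-15,y.mean()+v-15) if m.any() else None)
    u,v=proj(d[n],np.array([.481,.0281,.253])).astype(int);g=d[n]["pixels"].max(2).astype(int)[v-8:v+9,u-9:u+10]
    print("\n".join(" ".join("%3d"%k for k in r) for r in g))
```

```text
rel [-0.2  0.5 -0.7] 0.6 30.82
open [ 0.2 -0.2 -0.8] 0.847 31.34
up [-0.6  0.1  0.1] 0.852 32.89
 [1.  0.6 0.3] 0.85 36.79
scene ball pred [294.3 169.4] nipple pred [297.7 201.6] nose [307.4 217.1] crossbar [305.8 167.9] moving px 1
side ball pred [320.1 214. ] nipple pred [316.3 255.7] nose [300.7 276.4] crossbar [298.4 215. ] moving px 2
scene 8 (np.float64(298.0), np.float64(201.875))
146 144 145 146 144 148 146 144 146 145 146 147 148 146 144 149 143 147 130
147 146 146 145 145 147 148 146 146 144 147 148 148 144 146 147 147 146 132
147 148 146 148 147 150 146 146 146 147 147 145 146 145 146 148 147 146 142
147 146 147 146 147 147 145 143 147 147 146 147 145 148 146 145 145 149 146
148 145 147 147 147 150 149 146 144 143 147 146 148 146 145 145 146 146 149
148 145 145 144 144 146 149 145 147 147 146 144 144 149 147 147 144 150 157
147 145 144 145 145 143 146 148 148 149 146 146 147 147 146 144 142 166 179
148 148 145 147 144 145 146 168 185 175 149 145 145 145 143 142 138 159 177
149 147 146 146 151 148 151 174 188 181 159 143 141 137 133 136 139 138 149
146 147 149 148 147 145 1
[... 1235 characters left out ...]
 137 141 142 144
146 143 138 137 135 139 151 172 188 197 201 196 184 160 132 136 140 142 143
144 141 139 137 140 138 147 163 172 182 186 179 170 151 130 141 138 140 144
145 140 143 146 145 142 147 151 158 163 164 163 159 154 145 146 141 142 140
147 145 144 147 149 147 149 141 145 150 147 149 151 159 151 147 142 142 144
160 154 154 157 159 159 155 146 142 143 144 142 147 148 140 136 146 143 144
190 188 187 188 187 182 172 152 142 145 142 140 133 124 116 131 149 152 150
211 211 214 215 211 200 183 157 145 145 145 136 119  99 100 129 157 160 157
209 210 213 214 213 202 184 158 148 147 142 128 109  90  98 133 163 164 161
189 190 192 194 193 185 169 155 148 145 141 128 110  91  92 122 154 161 157
```

The ball and nipple sit within about a pixel of where they should be in both views, nothing is moving, and the robot is clear.

```bash
python3 -c "
from workcell import bot
print(bot.job_done(),bot.current_clock())"
```

```text
the job is handed in; nothing more can be done
the job is handed in; nothing more can be done
```

The hook is swung fully out and the air hammer hangs still and upright on it by its bail. I handed the job in at about 37 s; my first try at the hook closed on nothing and moved nothing, and no verdict came back.

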